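# Release the specimen carrier's gate and hold it wide open

### The job

Open the gate of the specimen carrier so that a colleague can take the mortar cubes out: pinch the squeeze catch nearer the hinge fully home between the fingers (tail against its lug), then likewise the catch nearer the handle post, then take the gate by its round upright post and swing it outward past its click stop until it stands wide open, roughly square to the carrier. The gate springs shut by itself, so finish while still gripping the post and holding the gate still and wide open; leave the cubes and everything else on the bench where they are.

Things in the scene. Friction and masses are not known exactly. Their poses are not given: they have to be found in the camera images.
- carrier: Grey and aluminium open-topped box for test cubes, 160 x 97 x 50 mm high, bolted down, elsewhere each time. Origin on the bench, mid-length, 40 mm inward of the gate. x runs along the gate from its hinge end (near the robot) to its free end; y inward, so the gate opens to -y; z up. A 30 mm wide deck, top 50 mm high, just inside the gate carries both catches.
- catch1_grip (a point): Pinch point of the first catch (nearer the hinge, 35 mm along x from the hinge line), 88 mm above the bench, axes as the carrier's: the catch's middle once squeezed. One finger goes behind the fixed lug (back face 8.2 mm to +y of it), the other in front of the tail (upper edge 23 mm to -y, 8.3 mm when squeezed home). Closing along y takes about 8 N; the catch stays where it is left.
- catch2_grip (a point): The same point of the second catch, identical to the first, 50 mm farther along x (85 mm from the hinge line).
- catch1 (a joint): First catch, hinge, rad: 0 = hooked over the gate, 0.38 = squeezed fully home, tail upright against its lug; the gate is clear of the hook from about 0.2; friction keeps it where it is left.
- catch2 (a joint): Second catch, same values.
- lug1: First catch's fixed upright aluminium lug, 20 wide x 7 thick, top 102 mm above the bench. Origin on the catch's pivot, 58 mm above the bench, 5 mm to -y of the pinch point; axes as the carrier's.
- lug2: Fixed lug of the second catch, likewise.
- gate (a joint): Gate, upright hinge, rad: 0 = shut, grows as it swings outward (clockwise from above), stop at 1.55. A sprung dome on a 4 mm high tongue under it (detent) is overridden at 0.35 to 0.55 rad and adds about 2.6 N at the post. A closing spring pulls with 0.4 N at the post when shut, about 2.3 N when wide open: let go, the gate swings back.
- post_grip (a point): Grip point on the axis of the gate's handle post, 113 mm above the bench; moves with the gate. The post is round, upright, dark steel, 14 mm diameter, from 50 to 130 mm above the bench on top of the gate, 130 mm from the hinge line. x points away from the hinge along the gate. Being round, it may turn between the fingers as the gate swings.
- gate_hinge (a point): Point on the gate's upright hinge axis, 50 mm above the bench, at the end of the gate nearer the robot; fixed to the carrier, axes as the carrier's.
- cube_1: Loose mortar test cube of about 28 mm, standing in the carrier behind the deck; stays there. Origin under its centre.
- cube_2: Loose mortar test cube of about 28 mm, standing in the carrier behind the deck; stays there. Origin under its centre.
- cube_3: Loose mortar test cube of about 28 mm, standing in the carrier behind the deck; stays there. Origin under its centre.
- vial_mid (a point): Bystander: capped glass vial 25 mm across, 53 high, standing on the bench; point half-way up.
- bung_mid (a point): Bystander: rubber bung 31 mm across, 26 high; point half-way up.
- tape_mid (a point): Bystander: roll of masking tape lying flat, 66 mm across, 19 high; point half-way up.
- tail1 (a point): Middle of the upper edge of the first catch's dark steel tail (20 wide x 7 thick x 40 mm long, pivoted 58 mm above the bench), which is squeezed against the lug; moves with the catch. At joint value 0 it leans 0.38 rad outward. It carries a hook in front of the gate's top edge, which rises as the tail is squeezed.
- tail2 (a point): The same point of the second catch.

How it is judged:
By the outcome, as a careful person would: the job done as asked, in the order asked, and still so for the second after the job is handed in, while the arm keeps its last pose, push and grip.
It also fails if it takes over 51 s, if anything falls off the work surface, if the arm or the gripper's body presses on something with over 40 N, if the wrist force passes 120 N, or if a joint passes its speed limit or range.

### The arm

A 6-joint arm with a two-finger parallel gripper is mounted at the origin on the work surface; the furniture and walls round the work are solid. World frame = base frame: x ahead of the robot, y to its left, z up, the work surface at z = 0. Lengths are in mm, angles in rad, forces in N, time in s.
With the tool pointing down it reaches from about 275 to 875 mm from the base axis. Payload 12.5 kg.
Tool frame: the origin (TCP) lies on the mounting face of the last link; the fingertips stand 173 mm ahead of it and the grasp point (between the pads) lies env.hold_point_z ahead of it (env.hold_point_z is the distance from the TCP to the grasp point, in mm); x points along the fingers, y is the direction in which the jaws open and shut, and the axes are right-handed (so a half turn about x gives the same grasp; the last joint's range is limited). The gripper opens to 85 mm and grips with 20 to 120 N. Pads are 22 mm wide; open, the fingers measure 114 mm over their backs; the gripper's body (76 mm by 85 mm) begins 54 mm behind the grasp point. The pads swing forward as they close: fully open they stand 13 mm farther back than shut.
Start: joints at [1.167, 0.351, 1.652, -0, 1.139, -0.085], TCP at [172.354, 522.283, 404.69] pointing down, gripper open.
Joint ranges: [-2.75, 2.75], [-0.79, 2.1], [0.01, 2.65], [-1.57, 4.71], [0.07, 3.14], [-2.87, 2.87]. Speed limits (rad/s): [2.22, 2.22, 2.79, 3.14, 3.14, 3.14].

### API

Orientations are given as a unit quaternion [x, y, z, w].
In Python, from workcell import env gives the robot as it stands. The module is installed in compiled form; this text tells all that it offers.
- The arm moves only by the tool carry_out, never from a script. Its argument "commands" is text: rows parted by semicolons, each of 5 numbers parted by spaces: the gripper command: -1 is fully open, 1 is shut, values between are in proportion, then the shift along the world's x, y, z in cm, then the turn about the world's z in rad. A call has 1 to 20 rows; each row shifts and turns the commanded pose from where the row before left it; what a row does not reach is not made up. A row lasts 1/12 s, in which the tool goes at most 41.7 mm and 7.16 degrees, less where a joint would pass 70% of its speed; a pose out of reach is approached as far as the arm can. A call is refused whole if a number of a shift passes 4.17 or a number of a turn 0.125, either way. A call with a gripper value outside its range is refused whole. The fingers move at their own pace and stop on an object; "newtons" is the grip in N (left out, the last holds). Time passes only in rows, so rows that do not move let the fingers close. It gives the time, the measured TCP pose, the force and the opening at its end, in the units of the state.
- env.state(): the state, without advancing time (a new reading comes with each control period).
- env.grab_frame(name): name is "side" or "top" or "wrist"; returns (picture, depth): 400x640x3 uint8, blue, green, red; 400x640 float32, mm along the optical axis (not along the pixel's ray), 0 where there is no reading.
- env.camera_model(name): a dict with "fov_y" (degrees; the focal length in pixels is half the picture's height over the tangent of half this angle, whatever the lens; pixels are square), "cx", "cy" (the principal point, pixels), "dist_coeffs" ([k1, k2, p1, p2, k3] as OpenCV has them; the pictures are not rectified), "cam_to_world" (4x4, takes a point from camera to world coordinates). Camera axes: x right, y down, z forward; pixel columns grow to the right and rows downward; lengths in mm; the calibration is good to about 2 mm. A picture is of the moment at which its call begins: read the wrist's pose just before it. camera_model takes no time and is no camera call; for the wrist camera it gives the pose at the moment of the call.
- env.finish_job(): hands the job in, once; it reports no verdict.
Trained networks look in the newest picture that a camera, given by its name, has taken for a name from the list of things; names that differ only in an ending like _2 or _b are one class to them, and where a whole thing is asked for, a point or a joint stands for the part that bears it (a point fixed in the world has none). Each returns a list of dicts, best first, with "p" (0 to 1); they miss things now and then, are a little off and sometimes report something else, mostly with a low value. They report only what shows in the picture. A call takes as long as a camera call.
- env.outline_of(camera, target): "mask" (400x640 bool, what is visible of it) and "pixel" ([column, row] in pixels, amid what is visible of it).
- env.tip_of(camera, target): "pixel" ([column, row] in pixels: a listed point, or the origin of a listed thing).
The state is a dict: "t": time; "joint_positions": joint angles; "qd": joint speeds; "joint_torque": joint torques, N m; "eef_pos": TCP position; "ee_rot": TCP orientation; "contact_force": force on the tool from outside, world axes, zero at the start; "wrist_torque": the same for the moment, N m; "gripper_width": finger opening in mm.
Only numpy, scipy, OpenCV 4.12 (cv2) and the standard library are available. Lean on these libraries where they do the work, as an engineer would, in place of code of your own. Each camera call takes 0.05 s, during which the arm holds its last target.

## Working session

There is one attempt and no reset: what is moved stays moved. The work goes in short steps, Python scripts to look and compute and a tool call to move; the robot and the scene stay as the last step left them, time stands still between calls to the robot, and variables do not carry over. Pictures are saved under pics/ and viewed, and the job is handed in when it is done.

Besides the shell and the picture viewer there is one more tool, called after "Request:" as name(argument=value, ...) on one line, values as JSON. carry_out: Moves the arm, as the interface text tells. Its arguments: {"type":"object","properties":{"commands":{"type":"string"},"newtons":{"type":"number"}},"required":["commands"]}

```bash
mkdir -p pics; cat > h.py <<'E'
import numpy as np,cv2
from workcell import env
def K(m):
    f=200/np.tan(np.radians(m['fov_y'])/2); return np.array([[f,0,m['cx']],[0,f,m['cy']],[0,0,1.]])
def ray(m,px):
    u=cv2.undistortPoints(np.array([[px]],float),K(m),np.array(m['dist_coeffs'],float))[0,0]
    return np.array([u[0],u[1],1.])
def at_depth(m,px,d):
    T=np.array(m['cam_to_world']); return T[:3,:3]@(ray(m,px)*d)+T[:3,3]
def at_z(m,px,z):
    T=np.array(m['cam_to_world']); r=T[:3,:3]@ray(m,px); o=T[:3,3]; return o+r*(z-o[2])/r[2]
def proj(m,P):
    T=np.linalg.inv(np.array(m['cam_to_world'])); P=np.atleast_2d(P)@T[:3,:3].T+T[:3,3]
    return cv2.projectPoints(P,np.zeros(3),np.zeros(3),K(m),np.array(m['dist_coeffs'],float))[0][:,0]
E
python3 - <<'E'
from h import *
np.set_printoptions(precision=1,suppress=True)
print(env.state(),env.hold_point_z)
for c in ['top','side','wrist']:
    p,d=env.grab_frame(c); cv2.imwrite(f'pics/{c}0.png',p); np.save(f'{c}_d.npy',d)
    m=env.camera_model(c); print(c,m['fov_y'],np.array(m['cam_to_world'])[:3])
E
```

```text
{'t': 0.0, 'joint_positions': array([ 1.2,  0.4,  1.7,  0. ,  1.1, -0.1]), 'qd': array([ 0.,  0., -0.,  0., -0.,  0.]), 'joint_torque': array([  0. , -50.6, -29.1,  -0. ,   0. ,   0. ]), 'eef_pos': array([172.3, 522.2, 404.2]), 'ee_rot': array([ 0.1,  0.7, -0.1,  0.7]), 'contact_force': array([0.8, 0.4, 0.6]), 'wrist_torque': array([-0.,  0., -0.]), 'gripper_width': 85.32846870432586} 154.70000000000002
top 47.680407330628704 [[ -0.1  -1.    0.2 250.4]
 [ -1.    0.1  -0.  -89. ]
 [ -0.   -0.2  -1.  970.8]]
side 42.48102390729252 [[    0.9    -0.1     0.4    57.5]
 [   -0.4    -0.3     0.9 -1010.1]
 [    0.     -0.9    -0.3   451.7]]
wrist 71.99687228632713 [[  0.3   0.9   0.3 108.4]
 [  0.9  -0.3  -0.1 544.1]
 [ -0.    0.3  -1.  373.3]]
```

View pics/top0.png

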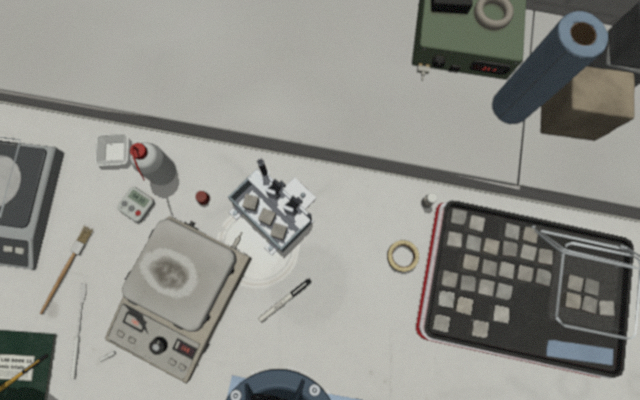

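View pics/side0.png

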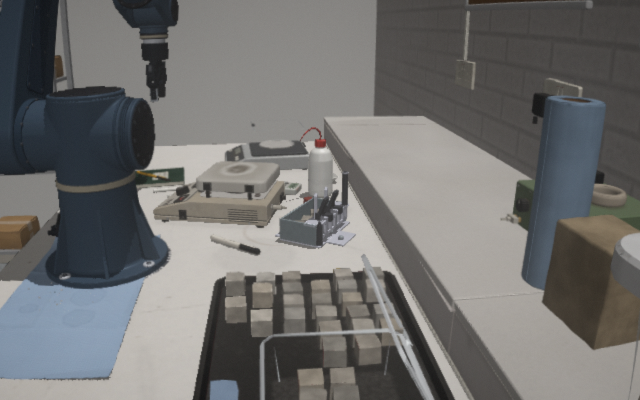

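View pics/wrist0.png

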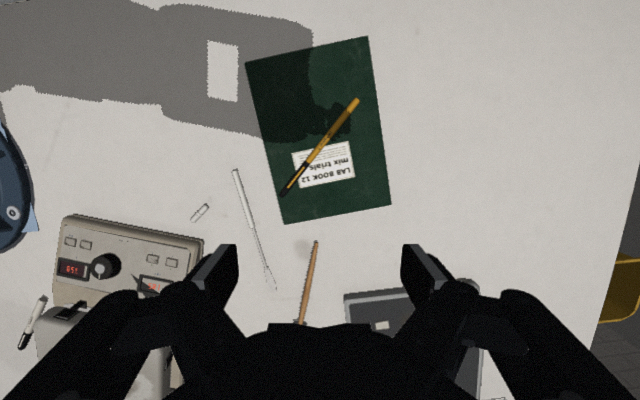

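The top view shows the carrier near (270,210), with its post at about (263,165), catches at (278,187) and (295,203), and cubes on the lower left. A tongue plate sits at (300,190). I'll locate the parts with the networks next.

```bash
python3 - <<'E'
from h import *
np.set_printoptions(precision=1,suppress=True)
for c in ['top','side']:
    m=env.camera_model(c); d=np.load(f'{c}_d.npy')
    for n,z in [('carrier',0),('lug1',58),('catch1_grip',88),('tail1',96),('post_grip',113),('gate_hinge',50),('cube_1',0),('vial_mid',26.5),('bung_mid',13),('tape_mid',9.5)]:
        for r in env.tip_of(c,n)[:4]:
            if r['p']>.2: print(c,n,round(r['p'],2),np.array(r['pixel']),at_z(m,r['pixel'],z))
p=cv2.imread('pics/top0.png')[140:270,200:340]; cv2.imwrite('pics/t0c.png',cv2.resize(p,None,fx=5,fy=4.5,interpolation=cv2.INTER_CUBIC)[:600])
p=cv2.imread('pics/side0.png')[160:260,260:380]; cv2.imwrite('pics/s0c.png',cv2.resize(p,None,fx=6,fy=6,interpolation=cv2.INTER_CUBIC))
E
```

```text
top carrier 0.64 [270.5 212.3] [447.9  -8.    0. ]
top lug1 0.68 [260.6 161.5] [546.6   2.6  58. ]
top lug1 0.65 [272.  194.6] [473.3 -17.8  58. ]
top lug1 0.48 [292.5 209.7] [438.4 -58.3  58. ]
top catch1_grip 0.91 [285.3 207. ] [438.7 -45.3  88. ]
top tail1 0.74 [270.5 208.3] [436.4 -16.4  96. ]
top tail1 0.71 [294.3 200.6] [448.7 -64.3  96. ]
top tail1 0.67 [275.1 183.8] [485.7 -28.1  96. ]
top tail1 0.31 [427.4 200.7] [ 430.3 -327.8   96. ]
top post_grip 0.77 [259.  162.2] [527.5   0.3 113. ]
top gate_hinge 0.65 [307.8 211.7] [433.7 -89.5  50. ]
top cube_1 0.73 [280.  233.5] [399.7 -26.2   0. ]
top cube_1 0.64 [252.8 206.9] [462.6  30.1   0. ]
top cube_1 0.62 [268.4 219.7] [431.8  -2.6   0. ]
top vial_mid 0.45 [429.8 200.5] [ 444.6 -352.    26.5]
top bung_mid 0.49 [201.2 199.3] [484.5 140.1  13. ]
top tape_mid 0.7 [407.2 255.6] [ 332.1 -293.9    9.5]
top tape_mid 0.38 [282.5 232. ] [401.2 -32.4   9.5]
side carrier 0.65 [315.5 229.1] [458.    2.5   0. ]
side lug1 0.44 [319.3 217.3] [438. -70.  58.]
side catch1_grip 0.72 [318.5 197.8] [451.1 -32.8  88. ]
side catch1_grip 0.32 [315.3 232.2] [ 374.3 -208.3   88. ]
side tail1 0.66 [324.5 196.7] [457.  -52.3  96. ]
side tail1 0.48 [336.3 190.5] [497.4 -22.9  96. ]
side post_grip 0.6 [342.7 178.1] [526.3   7.1 113. ]
side gate_hinge 0.85 [320.  225.3] [429.9 -93.9  50. ]
side cube_1 0.56 [315.2 220.8] [476.3  50.7   0. ]
side cube_1 0.4 [306.3 229.7] [437.2   6.9  -0. ]
side tape_mid 0.34 [305.4 228.4] [430.   -6.6   9.5]
```

View pics/t0c.png

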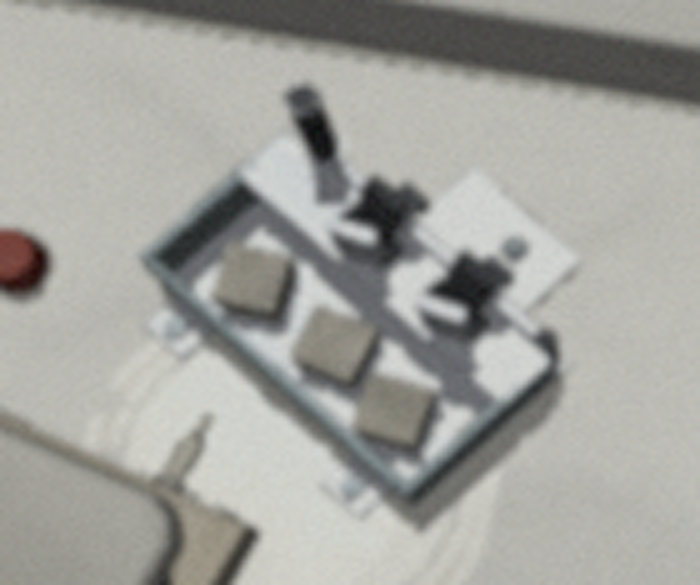

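View pics/s0c.png

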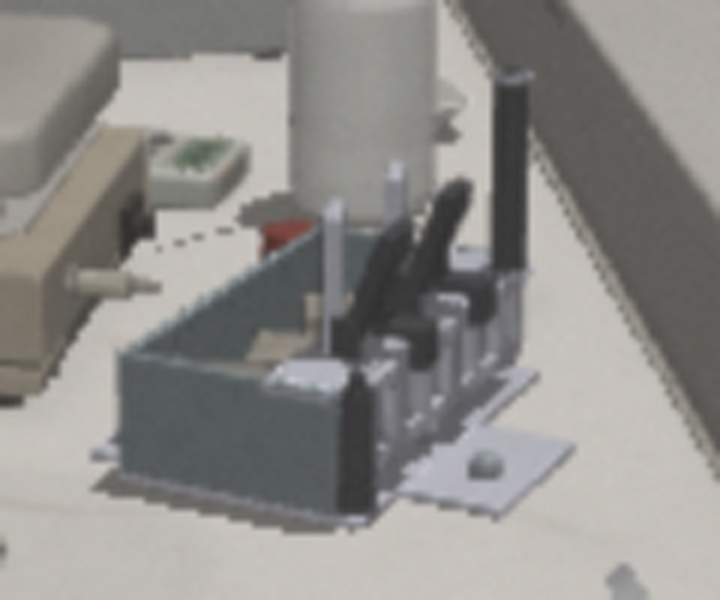

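```bash
python3 - <<'E'
from h import *
from scipy.spatial.transform import Rotation as R
np.set_printoptions(precision=1,suppress=True)
m=env.camera_model('top'); d=np.load('top_d.npy')
for u in (240,263,290,310,330):
    print(u,[ (v,at_depth(m,(u,v),d[v,u]).round(0)) for v in (100,120,128,134,140,146,152,160)])
st=env.state(); print(R.from_quat(st['ee_rot']).as_matrix())
# point cloud of carrier in hinge frame
h=np.array([433.7,-89.5]);ex=np.array([.71,.70]);ey=np.array([-.70,.71])
for v in range(172,226,3):
    row=[]
    for u in range(256,312,3):
        P=at_depth(m,(u,v),d[v,u]); q=P[:2]-h
        if P[2]>58: row.append((u,int(q@ex),int(q@ey),int(P[2])))
    if row: print(v,row)
E
```

```text
240 [(100, array([672.,  36.,  95.])), (120, array([627.,  37.,  96.])), (128, array([609.,  38.,  96.])), (134, array([603.,  41.,  79.])), (140, array([605.,  47.,  37.])), (146, array([604.,  53.,   4.])), (152, array([590.,  54.,   2.])), (160, array([572.,  54.,   1.]))]
263 [(100, array([668., -12.,  96.])), (120, array([624., -10.,  95.])), (128, array([606.,  -9.,  96.])), (134, array([592.,  -9.,  97.])), (140, array([591.,  -5.,  66.])), (146, array([593.,  -1.,  25.])), (152, array([587.,   2.,   2.])), (160, array([526.,  -9., 129.]))]
290 [(100, array([664., -68.,  95.])), (120, array([619., -66.,  96.])), (128, array([602., -65.,  95.])), (134, array([588., -64.,  98.])), (140, array([576., -63.,  96.])), (146, array([576., -61.,  60.])), (152, array([577., -59.,  19.])), (160, array([564., -58.,  -0.]))]
310 [(100, array([ 661., -110.,   95.])), (120, array([ 617., -107.,   95.])), (128, array([ 599., -106.,   96.])), (134, array([ 586., -105.,   96.])), (140, array([ 573., -104.,   97.])), (146, array([ 563., -103.,   88.])), (152, array([ 565., -103.,   44.])), (160,
[... 785 characters left out ...]
71, 12, 83), (280, 71, 5, 62)]
193 [(268, 77, 30, 96), (271, 72, 27, 100), (274, 67, 23, 101), (277, 69, 15, 71)]
196 [(268, 81, 31, 64), (271, 73, 28, 77), (274, 66, 26, 88), (277, 66, 19, 66), (292, 38, 3, 95)]
199 [(292, 33, 8, 99), (295, 29, 4, 96), (298, 30, -4, 65)]
202 [(289, 37, 14, 80), (292, 31, 11, 89), (295, 25, 8, 97), (298, 20, 5, 98), (301, 21, -3, 65)]
205 [(286, 40, 21, 64), (289, 34, 17, 71), (292, 29, 14, 77), (295, 22, 11, 87), (298, 22, 4, 64)]
208 [(283, 34, 33, 100), (286, 29, 30, 103), (289, -129, 128, 970), (292, 25, 18, 72), (295, 20, 15, 78)]
211 [(286, 28, 32, 87), (289, 21, 29, 96), (292, 16, 26, 102), (295, 18, 18, 63)]
214 [(289, 23, 30, 64), (292, 16, 28, 77)]
```

The ledge is 96 mm high and lies close to the post's arc, so I'll grip the post high. First I'll hover over the carrier with the jaws along its y axis.

Request:
carry_out(commands="-1 1.64 -3.3 0 -0.12; -1 1.64 -3.3 0 -0.12; -1 1.64 -3.3 0 -0.12; -1 1.64 -3.3 0 -0.12; -1 1.64 -3.3 0 -0.12; -1 1.64 -3.3 0 -0.12; -1 1.64 -3.3 0 -0.12; -1 1.64 -3.3 0 -0.12; -1 1.64 -3.3 0 -0.12; -1 1.64 -3.3 0 -0.12; -1 1.64 -3.3 0 -0.12; -1 1.64 -3.3 0 -0.12; -1 1.64 -3.3 0 -0.12; -1 1.64 -3.3 0 -0.12; -1 1.64 -3.3 0 -0.12; -1 1.64 -3.3 0 -0.12; -1 1.64 -3.3 0 -0.12; -1 0 0 0 0; -1 0 0 0 0", newtons=30)

```text
t: 2.73
eef_pos: [451.5, -40.0, 404.5]
ee_rot: [-0.654, -0.269, 0.654, -0.269]
contact_force: [-0.0, 0.1, -0.2]
gripper_width: 85.1
```

```bash
cat > look.py <<'E'
from h import *
import sys
from scipy.spatial.transform import Rotation as R
np.set_printoptions(precision=1,suppress=True)
tag=sys.argv[1]
st=env.state(); M=R.from_quat(st['ee_rot']).as_matrix()
print(st['eef_pos'],'jaw',np.degrees(np.arctan2(M[1,1],M[0,1])),st['joint_positions'])
m=env.camera_model('wrist'); p,d=env.grab_frame('wrist'); cv2.imwrite(f'pics/{tag}.png',p); np.save('wrist_d.npy',d)
for n,z in [('lug1',58),('catch1_grip',88),('tail1',95),('post_grip',113),('gate_hinge',50)]:
    for r in env.tip_of('wrist',n)[:4]:
        if r['p']>.2: print(n,round(r['p'],2),np.array(r['pixel']),at_z(m,r['pixel'],z))
E
python3 look.py w1
```

```text
[451.5 -40.  404.5] jaw -45.29758435903706 [-0.2  0.2  1.9  0.   1.1  0.6]
lug1 0.7 [322.3 200.9] [440.3 -56.8  58. ]
lug1 0.64 [325.9 156.9] [480.2 -22.9  58. ]
tail1 0.81 [338.1 208.3] [453.5 -66.7  95. ]
tail1 0.65 [338.7 162.3] [487.9 -32.2  95. ]
tail1 0.24 [288.6 192.2] [429.4 -17.5  95. ]
post_grip 0.61 [346.7 115. ] [523.9  -3.9 113. ]
post_grip 0.46 [236.4  51.3] [493.9 102.7 113. ]
gate_hinge 0.64 [286.9 127.9] [471.6  31.3  50. ]
gate_hinge 0.56 [333.2 224.3] [426.9 -89.6  50. ]
gate_hinge 0.34 [238.8  48.5] [496.1 125.4  50. ]
```

View pics/w1.png

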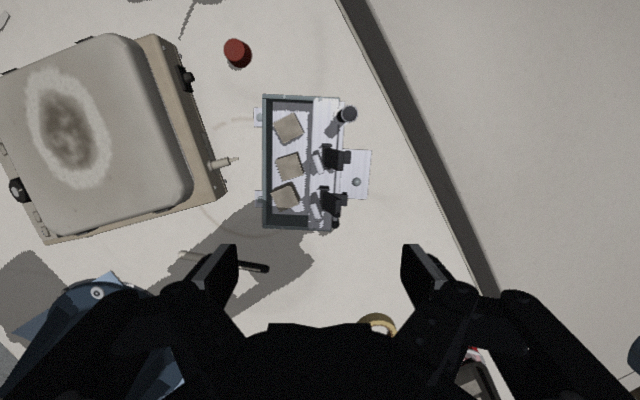

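The wrist view shows the carrier at about (305,165), with the post top at (348,114) and the catches at (335,157) and (330,203). The jaws are nearly aligned with it. Next I'll fit the depth data.

```bash
python3 - <<'E'
from h import *
np.set_printoptions(precision=1,suppress=True)
m=env.camera_model('wrist'); d=np.load('wrist_d.npy'); p=cv2.imread('pics/w1.png')
cv2.imwrite('pics/w1c.png',cv2.resize(p[85:240,245:385],None,fx=4.2,fy=3.8,interpolation=cv2.INTER_CUBIC))
vv,uu=np.mgrid[85:240,245:385]; px=np.stack([uu.ravel(),vv.ravel()],1).astype(float)
u=cv2.undistortPoints(px[:,None],K(m),np.array(m['dist_coeffs'],float))[:,0]
dd=d[vv.ravel(),uu.ravel()]; C=np.c_[u,np.ones(len(u))]*dd[:,None]
T=np.array(m['cam_to_world']); P=C@T[:3,:3].T+T[:3,3]
P=P[dd>0]; px=px[dd>0]
np.savez('cl.npz',P=P,px=px)
a=np.radians(44.7); ex=np.array([np.cos(a),np.sin(a)]); ey=np.array([-ex[1],ex[0]])
h=np.array([429,-93.]); q=np.c_[(P[:,:2]-h)@ex,(P[:,:2]-h)@ey,P[:,2]]
def st(name,s):
    if s.sum(): print(name,s.sum(),'med',np.median(q[s],0),'min',q[s].min(0),'max',q[s].max(0),'world',np.median(P[s],0))
z=q[:,2]
st('post top',(z>124)&(z<136)&(q[:,0]>100)&(q[:,0]<160))
for lo,hi in ((10,58),(60,112)):
    b=(q[:,0]>lo)&(q[:,0]<hi)
    st('lug',b&(z>97)&(z<108)&(q[:,1]>16)&(q[:,1]<45))
    st('tail',b&(z>91)&(z<102)&(q[:,1]>-12)&(q[:,1]<14))
st('deck',(z>46)&(z<54)&(q[:,1]>-10)&(q[:,1]<60)&(q[:,0]>-10)&(q[:,0]<160))
st('rim',(z>46)&(z<54)&(q[:,1]>60)&(q[:,1]<110)&(q[:,0]>-30)&(q[:,0]<160))
# rim line direction
s=(z>44)&(z<56)&(q[:,1]>70)&(q[:,1]<110)&(q[:,0]>-10)&(q[:,0]<150)
if s.sum()>10:
    l=cv2.fitLine(P[s][:,:2].astype(np.float32),cv2.DIST_HUBER,0,.01,.01).ravel(); print('rim angle',np.degrees(np.arctan2(l[1],l[0])),s.sum())
for cl in (('lug',(z>97)&(z<108)&(q[:,1]>16)&(q[:,1]<45)),):
    pass
E
```

```text
post top 228 med [132.5  -1.4 130. ] min [126.   -8.6 127.9] max [139.2   5.3 132. ] world [524.1  -0.8 130. ]
lug 129 med [ 36.1  27.6 101.8] min [25.6 22.3 97.4] max [ 45.   33.9 103.9] world [434.9 -47.9 101.8]
tail 158 med [38.7  5.6 96.9] min [27.8  1.1 91.4] max [47.9  9.7 99.3] world [452.9 -61.8  96.9]
lug 144 med [ 85.4  25.7 101.9] min [75.9 19.7 97.2] max [ 94.7  31.6 103.7] world [471.9 -15.  101.9]
tail 178 med [88.1  4.2 97.3] min [78.1 -0.5 91. ] max [97.8  8.4 99.8] world [488.6 -28.1  97.3]
deck 2821 med [103.   19.4  50.1] min [-6.1 -8.9 46.1] max [154.5  59.9  53.9] world [488.7 -11.8  50.1]
rim 814 med [87.8 87.1 49.9] min [-5.1 60.7 46.1] max [155.6  93.7  52.8] world [429.4  31.4  49.9]
rim angle 43.390705 716
```

View pics/w1c.png

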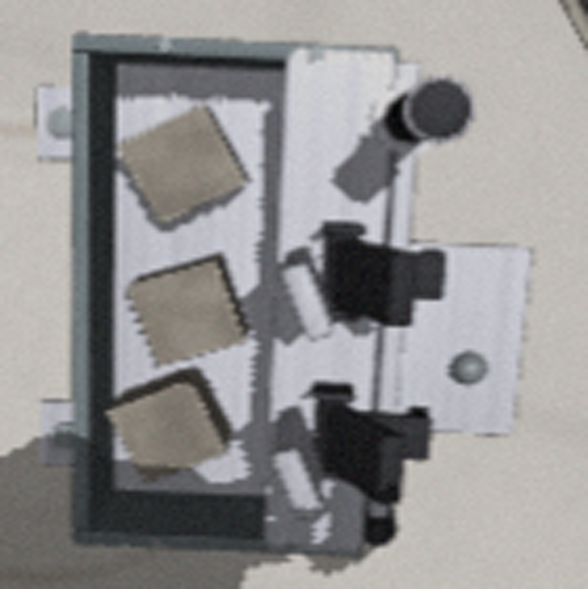

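Request:
carry_out(commands="-1 -0.65 -0.55 -2 -0.02; -1 -0.65 -0.55 -2 -0.02; -1 0 0 -3 0; -1 0 0 -3 0; -1 0 0 -2.5 0; -1 0 0 -2 0; -1 0 0 -1.5 0; -1 0 0 0 0; -0.3 0 0 0 0; -0.3 0 0 0 0; -0.3 0 0 0 0; -0.3 0 0 0 0; -0.3 0 0 0 0", newtons=30)

```text
t: 4.12
eef_pos: [438.3, -49.7, 245.4]
ee_rot: [0.659, 0.256, -0.658, 0.257]
contact_force: [0.0, -0.1, 1.1]
gripper_width: 55.5
```

```bash
python3 look.py w2; python3 -c "
from h import *
p,d=env.grab_frame('side');cv2.imwrite('pics/s2.png',cv2.resize(p[140:260,250:390],None,fx=5,fy=5,interpolation=cv2.INTER_CUBIC))"
```

```text
[438.3 -49.7 245.4] jaw -47.43337626388486 [-0.2  0.4  2.1 -0.   0.7  0.6]
lug1 0.97 [330.8 159.9] [479.5 -21.4  58. ]
lug1 0.91 [333.5 244.8] [442.5 -58.6  58. ]
catch1_grip 0.95 [324.7 263.7] [440.9 -51.9  88. ]
tail1 0.83 [362.1 271.7] [452.7 -65.6  95. ]
tail1 0.73 [364.1 170.6] [488.4 -31.   95. ]
post_grip 0.58 [391.6  46.5] [524.8  -3.8 113. ]
gate_hinge 0.72 [353.5 282.9] [428.8 -90.9  50. ]
```

View pics/w2.png

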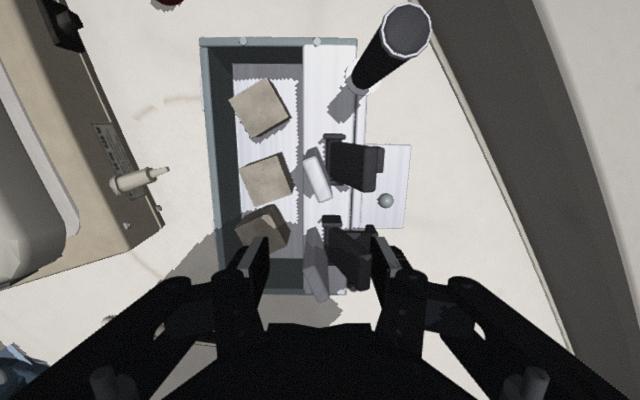

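View pics/s2.png

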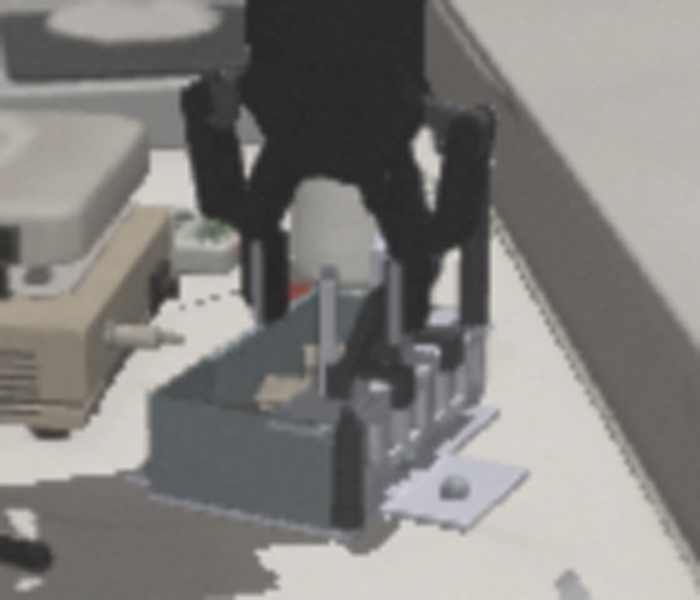

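The jaws straddle catch 1: its tail is at (345,258) and its lug at (318,265), both between the fingers. I'll shift slightly and close.

Request:
carry_out(commands="-0.3 0.1 -0.18 -0.2 0; 0 0 0 0 0; 0.2 0 0 0 0; 0.4 0 0 0 0; 0.6 0 0 0 0; 1 0 0 0 0; 1 0 0 0 0; 1 0 0 0 0; 1 0 0 0 0; 1 0 0 0 0; 1 0 0 0 0; 1 0 0 0 0", newtons=30)

```text
t: 5.47
eef_pos: [439.3, -51.0, 243.5]
ee_rot: [0.659, 0.257, -0.659, 0.256]
contact_force: [-3.9, 9.0, 16.6]
gripper_width: 17.9
```

```bash
python3 look.py w3; python3 -c "
from h import *
p,d=env.grab_frame('side');cv2.imwrite('pics/s3.png',cv2.resize(p[140:260,250:390],None,fx=5,fy=5,interpolation=cv2.INTER_CUBIC))"
```

```text
[439.3 -51.  243.5] jaw -47.46955201320961 [-0.2  0.4  2.   0.   0.7  0.6]
lug1 0.9 [328.7 243.2] [442.7 -56.1  58. ]
lug1 0.59 [330.  158.1] [480.9 -21.3  58. ]
lug1 0.37 [353.7 283.5] [433.1 -87.1  58. ]
tail1 0.91 [332.2 274.9] [443.2 -56.3  95. ]
tail1 0.82 [363.2 169.3] [489.4 -31.   95. ]
post_grip 0.85 [389.2  45.4] [524.7  -4.2 113. ]
gate_hinge 0.86 [349.  285.7] [426.8 -90.2  50. ]
```

View pics/w3.png

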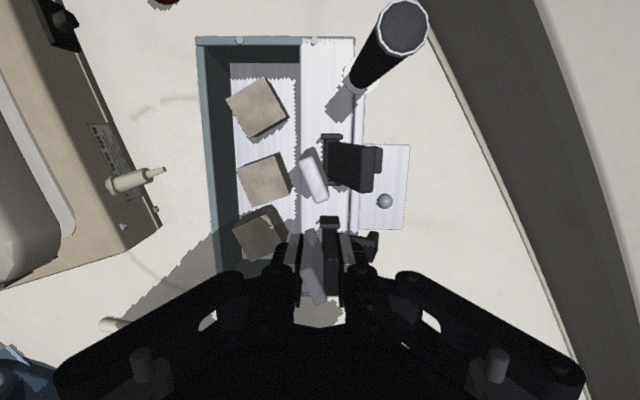

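View pics/s3.png

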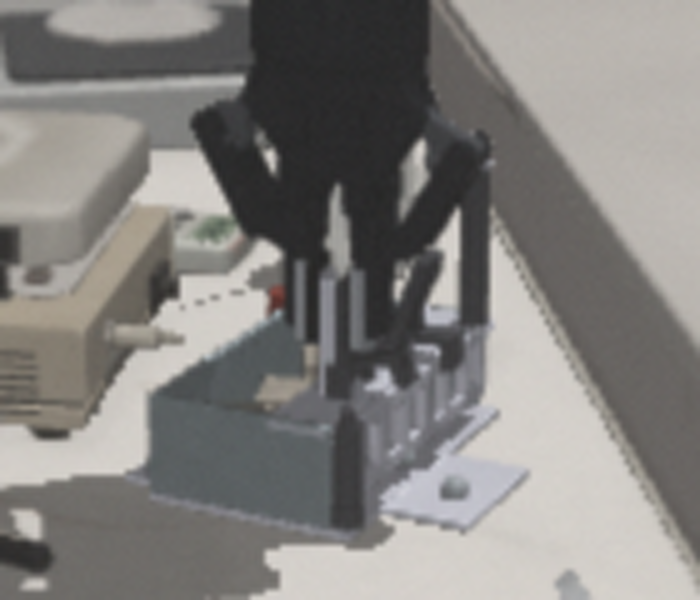

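Request:
carry_out(commands="1 0 0 0 0; 1 0 0 0 0; 1 -0.07 0.07 0 0; 1 0 0 0 0; 1 0 0 0 0; 1 0 0 0 0", newtons=70)

```text
t: 6.32
eef_pos: [438.9, -50.6, 243.7]
ee_rot: [0.659, 0.256, -0.658, 0.257]
contact_force: [-4.1, 5.3, 17.5]
gripper_width: 16.0
```

```bash
python3 look.py w4; python3 -c "
from h import *
p=cv2.imread('pics/w4.png');cv2.imwrite('pics/w4c.png',cv2.resize(p[190:330,250:410],None,fx=5,fy=4.2,interpolation=cv2.INTER_CUBIC))"
```

```text
[438.9 -50.6 243.7] jaw -47.43683224215685 [-0.2  0.4  2.1  0.   0.7  0.6]
lug1 0.66 [331.3 160.2] [480.4 -22.5  58. ]
catch1_grip 0.65 [322.3 266. ] [440.5 -52.1  88. ]
catch1_grip 0.55 [363.4 167.7] [489.8 -32.   88. ]
tail1 0.56 [363.  169.3] [489.2 -30.8  95. ]
post_grip 0.88 [386.7  44.1] [524.3  -3.  113. ]
post_grip 0.47 [362.9 169.2] [489.3 -26.6 113. ]
gate_hinge 0.61 [261.9 224.9] [420.7 -19.1  50. ]
```

View pics/w4c.png

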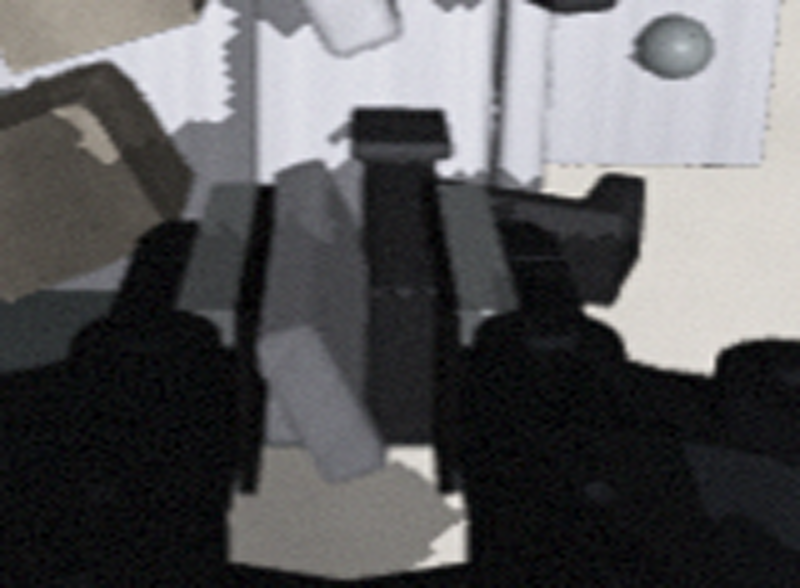

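Catch 1 is home. The opening is 16.0 mm, against 16.5 mm expected when squeezed, and the tail stands parallel against its lug between the pads. I'll move on to catch 2.

Request:
carry_out(commands="0 0 0 0 0; -0.3 0 0 0 0; -0.3 0 0 0 0; -0.3 0 0 0 0; -0.3 0 0 0 0; -0.3 0 0 2 0; -0.3 0 0 2 0; -0.3 1.2 1.14 0 0; -0.3 1.2 1.14 0 0; -0.3 1.24 1.15 0 0; -0.3 0 0 0 0; -0.3 0 0 0 0", newtons=30)

```text
t: 7.62
eef_pos: [474.9, -16.3, 282.4]
ee_rot: [-0.659, -0.257, 0.659, -0.257]
contact_force: [0.1, 0.1, -0.0]
gripper_width: 55.6
```

```bash
python3 look.py w5
```

```text
[474.9 -16.3 282.4] jaw -47.375601121630226 [-0.1  0.4  1.9 -0.   0.8  0.7]
lug1 0.77 [330.7 220.5] [480.6 -23.2  58. ]
lug1 0.58 [328.1 281.8] [441.4 -57.4  58. ]
catch1_grip 0.8 [323.2 300.8] [441.3 -51.6  88. ]
tail1 0.69 [350.5 237.7] [489.4 -29.6  95. ]
tail1 0.57 [330.8 312.7] [441.5 -58.2  95. ]
post_grip 0.68 [366.6 172.9] [524.6  -3.8 113. ]
gate_hinge 0.73 [345.2 307.7] [429.3 -89.3  50. ]
gate_hinge 0.29 [328.2 312.7] [415.6 -82.1  50. ]
```

View pics/w5.png

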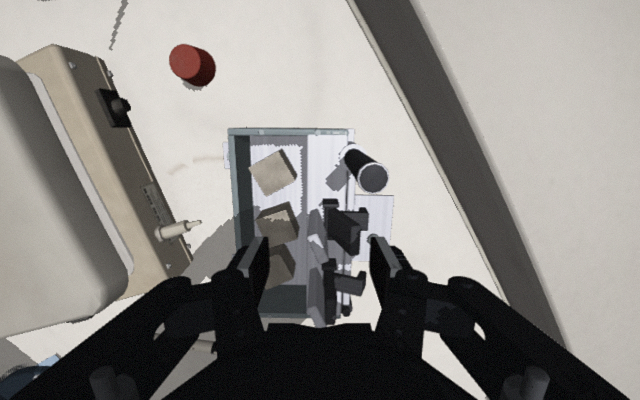

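Catch 2's tail and lug sit midway between the jaws (tail at (350,237)), and catch 1 still stands upright. I'll descend and squeeze.

Request:
carry_out(commands="-0.3 0 0 -1.5 0; -0.3 0 0 -1.5 0; -0.3 0 0 -0.9 0; -0.3 0 0 0 0; 0 0 0 0 0; 0.2 0 0 0 0; 0.4 0 0 0 0; 0.6 0 0 0 0; 1 0 0 0 0; 1 0 0 0 0; 1 0 0 0 0; 1 0 0 0 0; 1 0 0 0 0; 1 0 0 0 0", newtons=70)

```text
t: 9.08
eef_pos: [476.0, -16.7, 245.9]
ee_rot: [0.66, 0.256, -0.657, 0.258]
contact_force: [-1.2, 0.1, 14.3]
gripper_width: 16.0
```

```bash
python3 look.py w6; python3 -c "
from h import *
p=cv2.imread('pics/w6.png');cv2.imwrite('pics/w6c.png',cv2.resize(p[190:330,250:410],None,fx=5,fy=4.2,interpolation=cv2.INTER_CUBIC))"
```

```text
[476.  -16.7 245.9] jaw -47.4245522483385 [-0.1  0.5  2.  -0.   0.7  0.7]
lug1 0.63 [327.5 312.5] [442.  -57.2  58. ]
lug1 0.61 [328.6 238.5] [481.9 -20.8  58. ]
catch1_grip 0.61 [331.4 271.6] [478.  -24.8  88. ]
tail1 0.25 [268.  179.4] [495.   30.4  95. ]
post_grip 0.97 [378.4 191.8] [524.7  -3.9 113. ]
gate_hinge 0.35 [376.8 190.7] [523.  -23.5  50. ]
```

View pics/w6c.png

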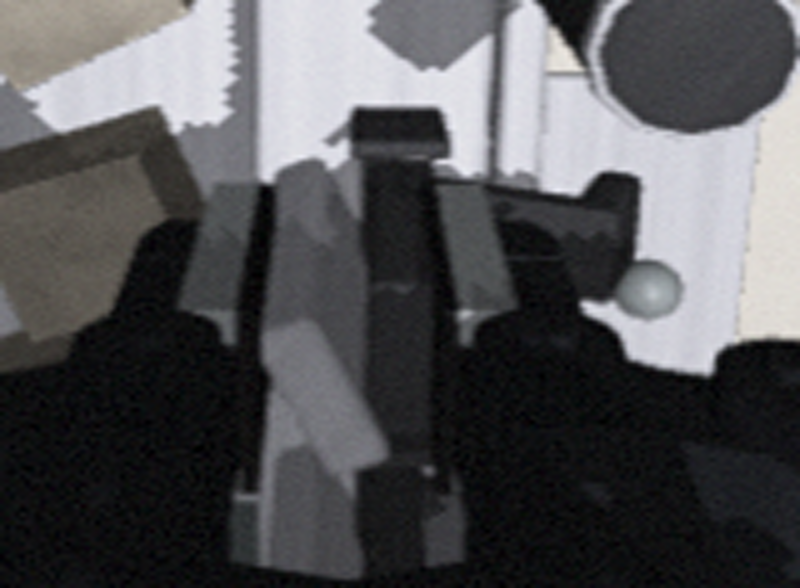

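Catch 2 matches, also at a 16.0 mm opening with the tail flat on its lug. Next I'll open, rise and go to the post, gripping at about z = 122 so the fingertips clear the 96 mm ledge.

Request:
carry_out(commands="0 0 0 0 0; -0.3 0 0 0 0; -0.3 0 0 0 0; -0.3 0 0 0 0; -0.3 0 0 0 0; -0.3 0 0 2.5 0; -0.3 0 0 2.5 0; -0.3 0 0 2.6 0; -0.3 1.64 0.43 0 0; -0.3 1.65 0.43 0 0; -0.3 1.65 0.43 0 0; -0.3 0 0 0 0; -0.3 0 0 0 0", newtons=30)

```text
t: 10.47
eef_pos: [524.3, -3.5, 319.3]
ee_rot: [-0.659, -0.257, 0.659, -0.257]
contact_force: [-0.2, -0.3, -0.4]
gripper_width: 55.5
```

```bash
python3 look.py w7; python3 - <<'E'
from h import *
m=env.camera_model('top');p,d=env.grab_frame('top');cv2.imwrite('pics/t7.png',cv2.resize(p[140:270,200:340],None,fx=5,fy=4.5,interpolation=cv2.INTER_CUBIC))
m=env.camera_model('wrist');d=np.load('wrist_d.npy');T=np.array(m['cam_to_world'])
vv,uu=np.mgrid[100:330,290:400];px=np.stack([uu.ravel(),vv.ravel()],1).astype(float)
u=cv2.undistortPoints(px[:,None],K(m),np.array(m['dist_coeffs'],float))[:,0]
P=(np.c_[u,np.ones(len(u))]*d[vv.ravel(),uu.ravel()][:,None])@T[:3,:3].T+T[:3,3]
s=(abs(P[:,2]-130)<2)&(np.linalg.norm(P[:,:2]-[525,-3],axis=1)<14)
print(s.sum(),P[s].min(0),P[s].max(0),(P[s].min(0)+P[s].max(0))/2)
E
```

```text
[524.3  -3.5 319.3] jaw -47.414823627040974 [-0.1  0.4  1.8  0.   0.9  0.7]
lug1 0.85 [301.4 299.2] [442.7 -55.4  58. ]
catch1_grip 0.77 [295.9 317.8] [442.6 -51.6  88. ]
tail1 0.75 [299.3 328.3] [441.1 -57.4  95. ]
tail1 0.73 [268.2 247.6] [481.3   9.8  95. ]
tail1 0.7 [298.9 270.6] [482.4 -20.6  95. ]
post_grip 0.84 [321.7 228. ] [526.   -4.5 113. ]
post_grip 0.71 [263.9 274.8] [471.4   1.6 113. ]
gate_hinge 0.92 [317.8 324.9] [426.2 -92.2  50. ]
gate_hinge 0.35 [302.  299.9] [437.9 -59.8  50. ]
406 [517.64210391 -10.74462149 128.19792263] [531.95845968   3.59380327 131.90548782] [524.80028179  -3.57540911 130.05170522]
```

View pics/w7.png

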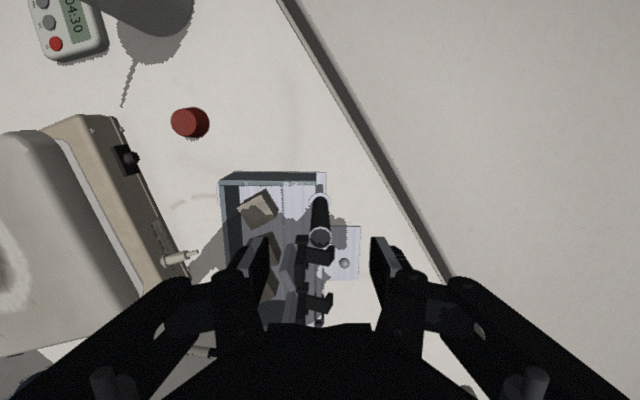

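```bash
python3 - <<'E'
from h import *
np.set_printoptions(precision=1,suppress=True)
m=env.camera_model('wrist');d=np.load('wrist_d.npy')
for v in range(60,261,25):
    r=[]
    for u in range(280+ (v-0)//3,470,3):
        if d[v,u]>0:
            P=at_depth(m,(u,v),d[v,u]); r.append((u,P))
    # find transition
    for (a,A),(b,B) in zip(r,r[1:]):
        if (A[2]<85) != (B[2]<85) and A[0]>530: print(v,a,A,b,B)
m=env.camera_model('side');p,d=env.grab_frame('side');cv2.imwrite('pics/s7.png',p)
for (u,v) in [(380,170),(390,190),(400,210),(410,230),(420,215),(430,240)]:
    print(u,v,at_depth(m,(u,v),d[v,u]))
E
```

```text
60 327 [613.5  70.2  62.4] 330 [609.6  65.   93.5]
85 344 [606.2  47.9  83.6] 347 [605.6  46.1  96. ]
110 358 [600.8  28.9  83.6] 361 [600.9  28.2  94.2]
135 373 [595.9   8.6  83.2] 376 [596.1   9.   94.7]
160 387 [590.2 -12.   83.8] 390 [590.8 -10.7  94.2]
185 398 [583.7 -42.2  55.9] 401 [584.2 -33.2  85.2]
210 413 [577.2 -66.5  60.8] 416 [578.5 -52.4  93.7]
235 427 [570.  -94.2  59.6] 430 [572.4 -75.1  94.4]
260 405 [557.1 -28.6 172.3] 408 [ 532.7 -137.2   -0.1]
260 441 [ 562.4 -123.    59.8] 444 [ 565.8 -100.6   93.2]
380 170 [661.3  78.1  99.3]
390 190 [607.  -69.1  98.1]
400 210 [ 564.9 -184.4   96.6]
410 230 [ 528.2 -282.3   97. ]
420 215 [ 586.5 -224.2   97. ]
430 240 [ 537.7 -333.    96.4]
```

```bash
python3 - <<'E'
from h import *
np.set_printoptions(precision=1,suppress=True)
p=cv2.imread('pics/w7.png');cv2.imwrite('pics/w7c.png',cv2.resize(p[160:300,280:400],None,fx=5,fy=4.2,interpolation=cv2.INTER_CUBIC))
m=env.camera_model('wrist');d=np.load('wrist_d.npy')
h=np.array([428.6,-91.1]);a=np.radians(42.3);ex=np.array([np.cos(a),np.sin(a)]);ey=np.array([-ex[1],ex[0]])
for v in range(166,200,3):
    print(v,[(u,int((P[:2]-h)@ex),int((P[:2]-h)@ey),int(P[2])) for u in range(304,334,3) for P in [at_depth(m,(u,v),d[v,u])]])
E
```

```text
166 [(304, 155, 16, 0), (307, 155, 12, 0), (310, 155, 9, 0), (313, 155, 6, 0), (316, 155, 3, 1), (319, 155, 0, 0), (322, 155, -2, 0), (325, 155, -5, 0), (328, 155, -9, 0), (331, 155, -12, 0)]
169 [(304, 152, 16, 0), (307, 152, 12, 1), (310, 152, 9, 0), (313, 152, 6, 1), (316, 152, 3, 0), (319, 152, 0, 0), (322, 152, -2, 0), (325, 152, -5, 0), (328, 152, -9, 0), (331, 152, -12, 0)]
172 [(304, 150, 15, 7), (307, 149, 12, 5), (310, 150, 9, 6), (313, 149, 6, 5), (316, 149, 3, 4), (319, 149, 0, 3), (322, 149, -2, 4), (325, 148, -6, -1), (328, 149, -9, 0), (331, 149, -12, 1)]
175 [(304, 150, 14, 24), (307, 150, 12, 23), (310, 150, 9, 24), (313, 150, 6, 23), (316, 146, 3, 5), (319, 146, 0, 5), (322, 146, -2, 3), (325, 146, -5, 4), (328, 145, -9, 0), (331, 145, -12, 0)]
178 [(304, 150, 14, 38), (307, 150, 11, 38), (310, 150, 8, 38), (313, 150, 5, 38), (316, 143, 3, 4), (319, 143, 0, 4), (322, 143, -2, 3), (325, 143, -6, 2), (328, 142, -9, 0), (331, 142, -12, 0)]
181 [(304, 149, 13, 50), (307, 149, 10, 49), (310, 149, 8, 49), (313, 149, 5, 50), (316, 140, 3, 4), (319, 140, 0, 4), (322, 140, -
[... 559 characters left out ...]
), (319, 140, 0, 44), (322, 139, -2, 42), (325, 129, -6, 0), (328, 129, -9, 0), (331, 129, -12, 0)]
193 [(304, 138, 13, 49), (307, 139, 10, 51), (310, 138, 8, 50), (313, 138, 5, 50), (316, 139, 2, 52), (319, 139, 0, 51), (322, 139, -2, 51), (325, 126, -6, 0), (328, 126, -9, 0), (331, 126, -12, 0)]
196 [(304, 135, 13, 50), (307, 135, 10, 50), (310, 135, 8, 50), (313, 136, 5, 52), (316, 136, 2, 53), (319, 136, 0, 53), (322, 136, -2, 53), (325, 136, -5, 51), (328, 136, -7, 50), (331, 122, -12, 0)]
199 [(304, 132, 13, 49), (307, 133, 10, 51), (310, 133, 8, 53), (313, 133, 5, 53), (316, 136, 2, 61), (319, 136, 0, 62), (322, 136, -2, 60), (325, 134, -5, 54), (328, 133, -7, 52), (331, 119, -12, 0)]
```

View pics/w7c.png

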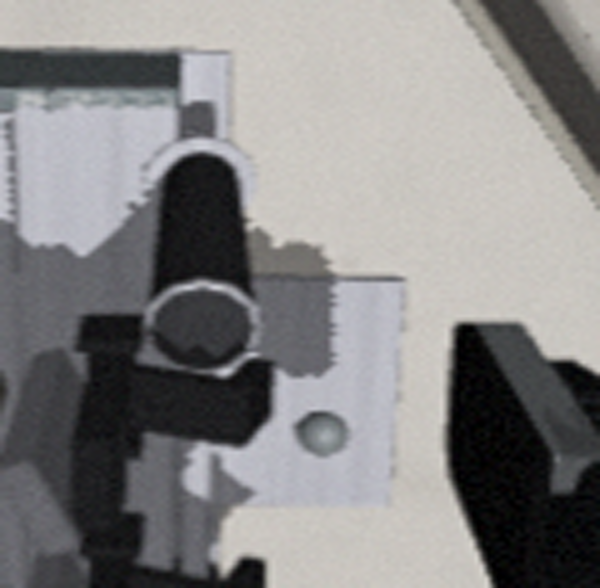

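View pics/s7.png

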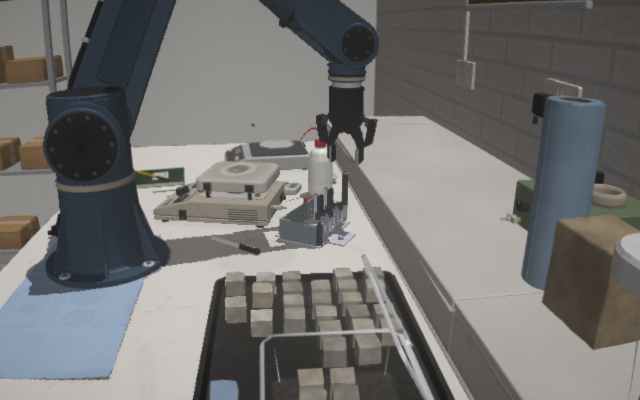

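The gate's free end sweeps a radius of about 140 mm, close to the ledge face, so I'll watch the force near 1.0 rad. Now I'll grip the post.

Request:
carry_out(commands="-0.3 0.05 0 -1.5 0; -0.3 0 0 -1.5 0; -0.3 0 0 -1.0 0; -0.3 0 0 0 0; 0 0 0 0 0; 0.3 0 0 0 0; 1 0 0 0 0; 1 0 0 0 0; 1 0 0 0 0; 1 0 0 0 0; 1 0 0 0 0; 1 0 0 0 0", newtons=50)

```text
t: 11.87
eef_pos: [525.0, -3.6, 280.5]
ee_rot: [0.659, 0.256, -0.658, 0.257]
contact_force: [-0.7, 0.3, 6.2]
gripper_width: 12.2
```

```bash
python3 look.py w8; python3 - <<'E'
import numpy as np
h=np.array([428.6,-91.1]);a0=np.radians(42.3);p=h+130*np.array([np.cos(a0),np.sin(a0)]);q0=p
for k in range(1,31):
    a=a0-k*.05; q=h+130*np.array([np.cos(a),np.sin(a)]); print(k,round(k*.05,2),((q-q0)/10).round(2),q.round(0)); q0=q
E
```

```text
[525.   -3.6 280.5] jaw -47.44383278756138 [-0.1  0.5  1.8  0.   0.8  0.7]
lug1 0.41 [247.6 215.6] [492.9  37.6  58. ]
lug1 0.21 [258.7 266.7] [465.8   5.1  58. ]
post_grip 0.64 [319.1 255.5] [525.3  -4.  113. ]
post_grip 0.56 [167.1 120.1] [528.2  98.7 113. ]
1 0.05 [ 0.43 -0.49] [529.  -9.]
2 0.1 [ 0.4  -0.51] [533. -14.]
3 0.15 [ 0.37 -0.53] [537. -19.]
4 0.2 [ 0.35 -0.55] [540. -24.]
5 0.25 [ 0.32 -0.57] [543. -30.]
6 0.3 [ 0.29 -0.58] [546. -36.]
7 0.35 [ 0.26 -0.6 ] [549. -42.]
8 0.4 [ 0.23 -0.61] [551. -48.]
9 0.45 [ 0.2  -0.62] [553. -54.]
10 0.5 [ 0.17 -0.63] [555. -60.]
11 0.55 [ 0.14 -0.64] [556. -67.]
12 0.6 [ 0.11 -0.64] [557. -73.]
13 0.65 [ 0.07 -0.65] [558. -80.]
14 0.7 [ 0.04 -0.65] [559. -86.]
15 0.75 [ 0.01 -0.65] [559. -93.]
16 0.8 [-0.02 -0.65] [558. -99.]
17 0.85 [-0.06 -0.65] [ 558. -106.]
18 0.9 [-0.09 -0.64] [ 557. -112.]
19 0.95 [-0.12 -0.64] [ 556. -118.]
20 1.0 [-0.15 -0.63] [ 554. -125.]
21 1.05 [-0.18 -0.62] [ 552. -131.]
22 1.1 [-0.21 -0.61] [ 550. -137.]
23 1.15 [-0.25 -0.6 ] [ 548. -143.]
24 1.2 [-0.27 -0.59] [ 545. -149.]
25 1.25 [-0.3  -0.57] [ 542. -155.]
26 1.3 [-0.33 -0.56] [ 539. -160.]
27 1.35 [-0.36 -0.54] [ 535. -166.]
28 1.4 [-0.39 -0.52] [ 531. -171.]
29 1.45 [-0.41 -0.5 ] [ 527. -176.]
30 1.5 [-0.44 -0.48] [ 523. -181.]
```

View pics/w8.png

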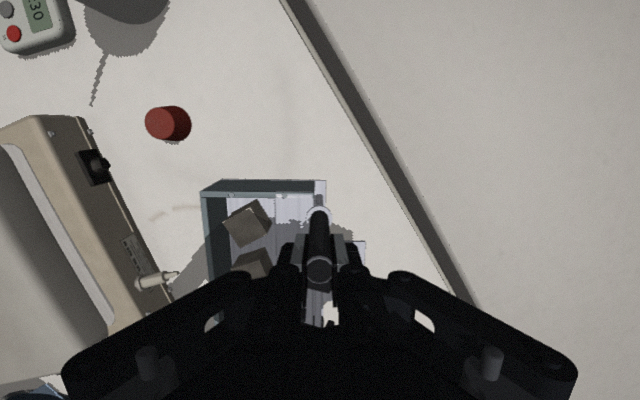

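The post is held between the pads at (320,265). I'll start the swing, turning the tool with the gate.

Request:
carry_out(commands="1 0.43 -0.49 0 -0.05; 1 0.4 -0.51 0 -0.05; 1 0.37 -0.53 0 -0.05; 1 0.35 -0.55 0 -0.05; 1 0.32 -0.57 0 -0.05; 1 0.29 -0.58 0 -0.05; 1 0 0 0 0")

```text
t: 12.75
eef_pos: [546.7, -36.8, 280.5]
ee_rot: [0.69, 0.154, -0.69, 0.154]
contact_force: [-3.4, -0.2, 8.5]
gripper_width: 12.3
```

```bash
python3 -c "
from h import *
p,d=env.grab_frame('side');cv2.imwrite('pics/s9.png',cv2.resize(p[140:260,250:390],None,fx=5,fy=5,interpolation=cv2.INTER_CUBIC))"
```

```text
(no output)
```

View pics/s9.png

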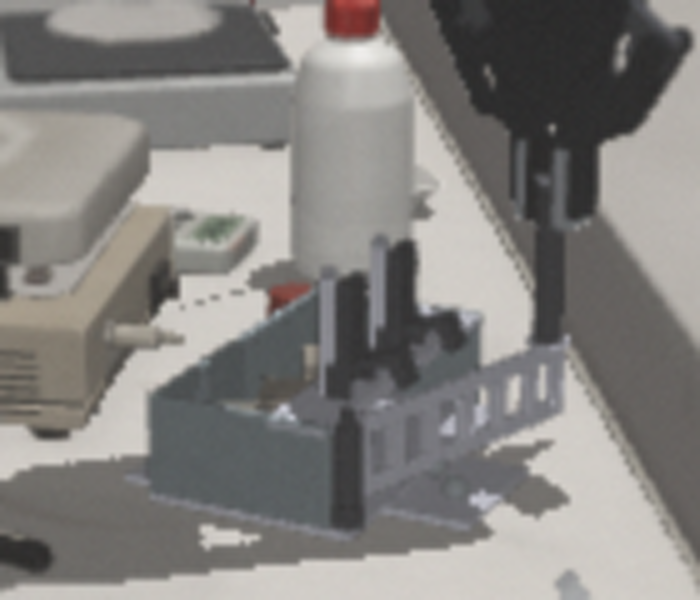

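The gate is swinging with both catches upright, and the fingers hold the post above the ledge level. I'll continue through the detent.

Request:
carry_out(commands="1 0.26 -0.6 0 -0.05; 1 0.23 -0.61 0 -0.05; 1 0.2 -0.62 0 -0.05; 1 0.17 -0.63 0 -0.05; 1 0.14 -0.64 0 -0.05; 1 0.11 -0.64 0 -0.05; 1 0 0 0 0")

```text
t: 13.38
eef_pos: [557.5, -74.2, 280.5]
ee_rot: [0.705, 0.049, -0.705, 0.049]
contact_force: [-3.3, 0.6, 9.1]
gripper_width: 12.0
```

Request:
carry_out(commands="1 0.07 -0.65 0 -0.05; 1 0.04 -0.65 0 -0.05; 1 0.01 -0.65 0 -0.05; 1 0 0 0 0")

```text
t: 13.72
eef_pos: [558.6, -93.6, 280.4]
ee_rot: [-0.707, 0.004, 0.707, 0.004]
contact_force: [-3.1, 1.6, 8.5]
gripper_width: 12.4
```

Request:
carry_out(commands="1 -0.02 -0.65 0 -0.05; 1 -0.06 -0.65 0 -0.05; 1 -0.09 -0.64 0 -0.05; 1 0 0 0 0")

```text
t: 14.05
eef_pos: [556.7, -112.9, 280.4]
ee_rot: [-0.705, 0.057, 0.705, 0.057]
contact_force: [-2.7, 1.2, 8.3]
gripper_width: 12.1
```

Forces are small and there is no sign of ledge contact.

Request:
carry_out(commands="1 -0.12 -0.64 0 -0.05; 1 -0.15 -0.63 0 -0.05; 1 -0.18 -0.62 0 -0.05; 1 0 0 0 0")

```text
t: 14.38
eef_pos: [552.1, -131.8, 280.4]
ee_rot: [-0.698, 0.109, 0.699, 0.109]
contact_force: [-3.1, 2.6, 7.5]
gripper_width: 12.2
```

Request:
carry_out(commands="1 -0.21 -0.61 0 -0.05; 1 -0.25 -0.6 0 -0.05; 1 -0.27 -0.59 0 -0.05; 1 -0.3 -0.57 0 -0.05; 1 0 0 0 0")

```text
t: 14.8
eef_pos: [541.8, -155.3, 280.4]
ee_rot: [-0.684, 0.179, 0.684, 0.179]
contact_force: [-2.6, 3.0, 7.4]
gripper_width: 12.0
```

Request:
carry_out(commands="1 -0.33 -0.56 0 -0.05; 1 -0.36 -0.54 0 -0.05; 1 -0.39 -0.52 0 -0.05; 1 -0.41 -0.5 0 -0.05; 1 -0.44 -0.48 0 -0.05; 1 0 0 0 0; 1 0 0 0 0; 1 0 0 0 0")

```text
t: 15.47
eef_pos: [522.9, -180.7, 280.5]
ee_rot: [0.657, -0.261, -0.657, -0.261]
contact_force: [-1.6, 3.3, 6.9]
gripper_width: 12.1
```

```bash
python3 look.py w10;python3 - <<'E'
from h import *
p,d=env.grab_frame('side');cv2.imwrite('pics/s10.png',cv2.resize(p[140:260,250:390],None,fx=5,fy=5,interpolation=cv2.INTER_CUBIC))
p,d=env.grab_frame('top');cv2.imwrite('pics/t10.png',cv2.resize(p[140:270,200:340],None,fx=5,fy=4.5,interpolation=cv2.INTER_CUBIC))
for c in('side','top'):
    m=env.camera_model(c)
    for r in env.tip_of(c,'post_grip')[:2]: print(c,r['p'],at_z(m,r['pixel'],113))
st=env.state();print(st['qd'],st['contact_force'])
E
```

```text
[ 522.9 -180.7  280.5] jaw -133.3809718382124 [-0.4  0.5  1.7  0.   0.9  1.9]
post_grip 0.62 [318.3 253.5] [ 524.1 -180.1  113. ]
side 0.95 [ 523.08885238 -180.32290637  113.        ]
[ 0.00020489 -0.00040074  0.00045716 -0.00121491  0.0007262   0.00031713] [-1.24493593  2.81842834  7.41537387]
```

View pics/s10.png

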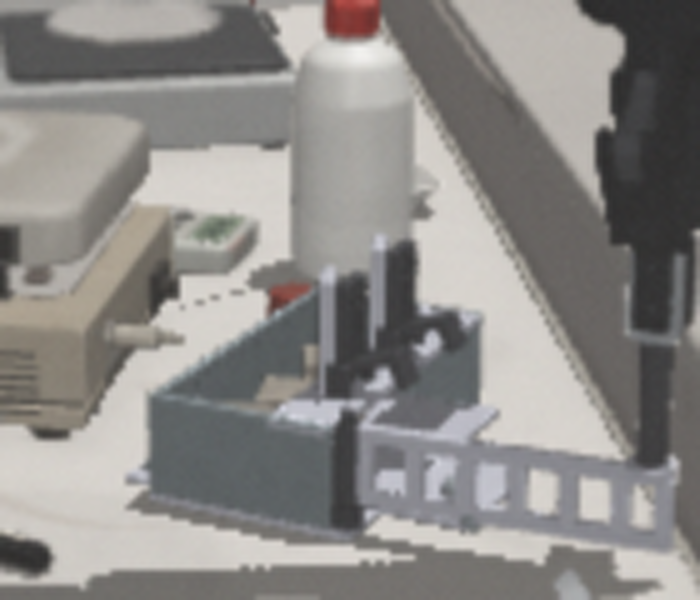

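View pics/w10.png

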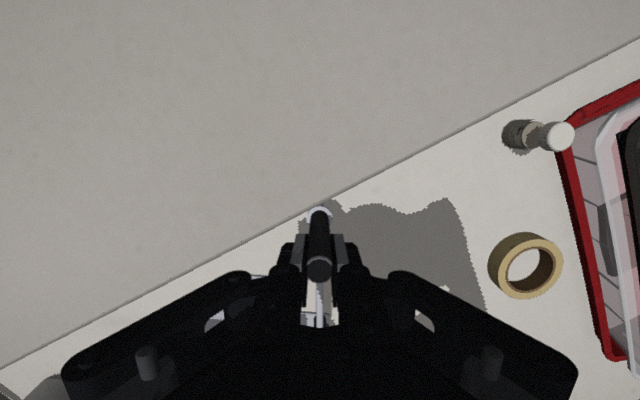

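View pics/t10.png

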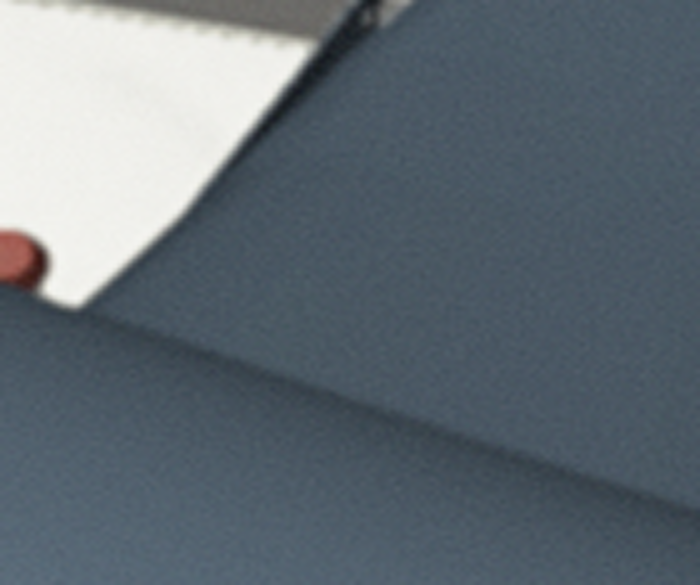

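The gate stands about 1.5 rad open. The post is gripped, everything is still, and the bystanders are in place. I'll hand the job in.

```bash
python3 -c "
from workcell import env
print(env.finish_job())"
```

```text
the job is handed in; nothing more can be done
None
```

The gate is open about 1.5 rad (roughly square to the carrier). The arm is still gripping its post and holding it still. I handed the job in shortly after 15.5 s of the 51 s allowed.

- **Catches:** I pinched the catch nearer the hinge first, then the one nearer the post. Both closed to a 16.0 mm finger opening, against 16.5 mm expected when fully home. The last side view shows both tails still upright against their lugs. The first pinch stopped at 17.9 mm, so I raised the grip force and moved the jaws about 1 mm inward to finish it.
- **Gate swing:** I held the post about 125 mm above the bench so the fingertips cleared the 96 mm ledge behind the carrier. Depth readings put the gate's tip at about 140 mm from the hinge and the ledge face at about 137 mm. Despite that, the forces read between moves were about 10 N at most, and I saw no sign of contact.
- **Last checks:** The side camera put the post at (523, -180), which matches the tool at (523, -181). Joint speeds were near zero and the wrist force was about 8 N.
- **Not confirmed:** The arm blocked the top camera at the end, so it gave no final check. The cubes are only partly visible in the last side view and look undisturbed. I saw the vial, bung and tape standing but did not re-measure their positions.

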